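# Set and start the bench spring winder

### The job

Set the spring winder for the next job: turn the blue clutch collar until its number 6 has clicked in at the red pointer, and turn the speed dial on the control box until its white pointer line meets the orange marker, in either order. Only when both are set and let go, press the green start button fully in and let it out again. Do not turn the yellow collar and do not disturb the other things on the bench.

Things in the scene. Friction and masses are not known exactly. Their poses are not given: they have to be found in the camera images.
- blue_head: winding head with the blue collar: grey foot 90 x 90 x 30 mm, origin at its underside's centre, z up. Its dark barrel, 72 mm wide, leans 30 degrees from vertical to the foot's -x and carries the collar (underside centre at (-20, 0, 100) mm here). Bolted down; place and yaw vary, blue and yellow heads may be swapped left/right
- blue_collar (a joint): turn of the blue collar about its tilted axis, rad; grows anticlockwise seen from above it. Ten detents 0.6283 apart: n x 0.6283 (+- whole turns, 6.2832) puts numeral n at the red pointer; 6 is 3.770 or 10.053. A plunger resists with up to 0.2 N m and draws the released collar into the nearest detent (left nearly half-way it may stick). No stops from -12 to 25. Starts from 4.8 to 9.0
- blue_collar_grip (a point): grip point on the blue collar's axis; z is that axis, outward and up; turns with the collar. Collar: white disc 80 mm wide, 8 mm thick, black numerals 0 to 9 on its face; on it the fluted blue grip, 40 mm wide, from the face (24 mm below this point) to 18 mm above this point; then an arbor 8 mm wide, 12 mm long
- blue_pointer (a point): the fixed red pointer block, 10 mm wide, just beyond the disc's rim on its upper side (the head's +x side), 48 mm from the axis, 1 mm below the numbered face; this point is the middle of its top
- yellow_head: second winding head, same shape with a yellow collar, a bystander: grey foot 90 x 90 x 30 mm, origin at its underside's centre, z up. Its dark barrel, 72 mm wide, leans 30 degrees from vertical to the foot's -x and carries the collar (underside centre at (-20, 0, 100) mm here). Bolted down; place and yaw vary, blue and yellow heads may be swapped left/right
- yellow_collar_rim (a point): point on the rim of the yellow collar's skirt by its numeral 0, 38 mm from the axis; it turns with that collar, which must not be turned
- control_box: white slim box 170 mm wide (y), 130 mm long, 40 mm thick, propped so that its grey panel slopes 25 degrees, facing up and towards its own -x; origin on the bench below its middle, z up. Panel centre at (-8.5, 0, 64) mm in this frame; panel's front edge about 36 mm high, its back edge about 92 mm. Fixed, at a different place and yaw each time
- speed_dial (a joint): turn of the speed dial, rad, 0 to 4.712, grows clockwise seen from above the panel; continuous, stays where it is left (friction 0.03 N m). At 0 its pointer looks to the panel's front left corner, 135 degrees anticlockwise from the panel's uphill direction. The dial's axis is 34 mm to the +y side of the panel's middle
- speed_marker (a joint): angle of the orange marker beside the dial, on the same scale as joint speed_dial: the pointer meets the marker when both values are equal. Different each time; cannot be moved
- dial_grip (a point): grip point on the dial's axis, 27 mm over the panel; x along the bar towards the pointer end (close the fingers along y), z out of the panel; turns with the dial. Dial: black disc 52 mm wide, top 7 mm over the panel, with a bar grip 38 mm long, 12 mm wide, reaching 34 mm over the panel; a white line on one end of the bar and disc is the pointer
- dial_pointer (a point): tip of the dial's white pointer, 28 mm from the dial's axis, 2 mm over the panel
- marker_tip (a point): inner end of the orange marker (12 x 5 mm tab on the panel outside the disc), 28 mm from the dial's axis, 2 mm over the panel
- start (a joint): travel of the green start button, m: 0 out, 0.006 fully in; a spring returns it, fully in takes about 5 N
- start_top (a point): centre of the top of the green start button, 28 mm wide, 56 mm to the -y side of the panel's middle; moves with the button; its z axis is the panel's normal, press against it
- anvil: small steel bench anvil bolted beside one of the heads, 70 x 50 mm, 55 mm tall; origin: centre of its underside; obstacle only
- loupe: black eye loupe standing on its narrow end: 38 mm wide, 36 mm tall; origin: centre of its underside; bystander
- silver_die: silver stepped case-press die, 38 mm wide, 28 mm tall; origin: centre of its underside; bystander
- brass_die: small brass stepped die, 28 mm wide, 24 mm tall, beside the control box; origin: centre of its underside; bystander
- cork_cup: small white tapered stopper, 28 mm wide, 26 mm tall, beside the control box; origin: centre of its underside; bystander
- parts_box_a: clear flat parts box with a white label, 90 x 65 x 31 mm; origin: centre of its underside; bystander
- parts_box_b: clear flat parts box with a green label, 90 x 65 x 31 mm; origin: centre of its underside; bystander
- spirit_jar: amber glass bottle, 44 mm wide, 120 mm tall, beside one of the heads; origin: centre of its underside; bystander
- tool_tin: teal tin, 64 mm wide, 85 mm tall, with tools standing in it up to 190 mm and 65 mm across; origin: centre of its underside; bystander
Not all that is in view belongs to the job. What is shaped like the blue_head but pink or purple is not meant.

How it is judged:
On the way, in this order (a step that is already met when the one before it is completed fails the run):
1. blue collar clicked in at 6 and dial pointer at the orange marker, both let go ((value of joint blue_collar between -8.9165 and -8.6765 rad or value of joint blue_collar between -2.6333 and -2.3933 rad or value of joint blue_collar between 3.6499 and 3.8899 rad or value of joint blue_collar between 9.9331 and 10.1731 rad or value of joint blue_collar between 16.2163 and 16.4563 rad) and distance between dial_pointer and marker_tip below 0.0035 m and contact force between the fingers and blue_head below 0.1 N and contact force between the fingers and control_box below 0.1 N and value of joint start below 0.001 m), for 0.2 s.
2. start button pressed fully in (value of joint start above 0.0045 m and (value of joint blue_collar between -8.9165 and -8.6765 rad or value of joint blue_collar between -2.6333 and -2.3933 rad or value of joint blue_collar between 3.6499 and 3.8899 rad or value of joint blue_collar between 9.9331 and 10.1731 rad or value of joint blue_collar between 16.2163 and 16.4563 rad) and distance between dial_pointer and marker_tip below 0.0035 m), for 0.05 s.
At the end, for the whole second after the job is handed in: Blue collar in its detent at 6 (within 0.12 rad, whole turns do not matter), dial pointer tip within 3.5 mm of the marker's inner end (about 7 degrees), both set and let go before the start button was pressed in at least 4.5 mm, the button out again ((value of joint blue_collar between -8.9165 and -8.6765 rad or value of joint blue_collar between -2.6333 and -2.3933 rad or value of joint blue_collar between 3.6499 and 3.8899 rad or value of joint blue_collar between 9.9331 and 10.1731 rad or value of joint blue_collar between 16.2163 and 16.4563 rad) and distance between dial_pointer and marker_tip below 0.0035 m and value of joint start below 0.0015 m); the robot touches nothing.
It fails at once if start button pressed before both are set (value of joint start above 0.003 m and (not (value of joint blue_collar between -8.9165 and -8.6765 rad or value of joint blue_collar between -2.6333 and -2.3933 rad or value of joint blue_collar between 3.6499 and 3.8899 rad or value of joint blue_collar between 9.9331 and 10.1731 rad or value of joint blue_collar between 16.2163 and 16.4563 rad) or not (distance between dial_pointer and marker_tip below 0.0035 m))).
It fails at once if yellow collar turned (rim moved more than 8 mm) (distance of yellow_collar_rim from where it was at the start of the episode above 0.008 m).
It fails at once if a bystander on the bench moved more than 25 mm (distance of any of loupe, silver_die, brass_die, cork_cup, parts_box_a, parts_box_b, spirit_jar, tool_tin from where it was at the start of the episode above 0.025 m).
It fails at once if a bystander tipped over (angle between any of loupe, silver_die, brass_die, cork_cup, parts_box_a, parts_box_b, spirit_jar, tool_tin's own z axis and vertical above 0.5 rad).
It also fails if it takes over 72 s, if anything falls off the work surface, if the arm or the gripper's body presses on something with over 40 N, if the wrist force passes 120 N, or if a joint passes its speed limit or range.

### The arm

A 6-joint arm with a two-finger parallel gripper is mounted at the origin on the work surface. World frame = base frame: x ahead of the robot, y to its left, z up, the work surface at z = 0. Lengths are in m, angles in rad, forces in N, time in s.
With the tool pointing down it reaches from about 0.225 to 0.875 m from the base axis. Payload 3.4 kg.
Tool frame: the origin (TCP) lies between the finger pads; the fingertips stand 11 mm ahead of it and the grasp point (between the pads) lies 8 mm behind it; z points along the fingers, y is the line along which they close (so a half turn about z gives the same grasp; the last joint's range is limited). The gripper opens to 85 mm and grips with 20 to 120 N. Pads are 22 mm wide; open, the fingers measure 114 mm over their backs; the gripper's body (76 mm by 85 mm) begins 54 mm behind the grasp point. The pads swing forward as they close: fully open they stand 13 mm farther back than shut.
Start: joints at [1.003, 0.276, 1.505, -0, 1.361, -0.121], TCP at [0.248, 0.519, 0.242] pointing down, gripper open.
Joint ranges: [-2.89, 2.89], [-0.75, 2.08], [0.22, 2.7], [-1.18, 4.32], [0.11, 2.71], [-2.7, 2.7]. Speed limits (rad/s): [2.57, 2.57, 3.14, 3.14, 3.14, 3.14].

### API

Orientations are given as a unit quaternion [w, x, y, z].
In Python, from rig import manip, imaging gives the robot as it stands. The module is installed in compiled form; this text tells all that it offers.
- The arm moves only by the tool jog_arm, never from a script. Its argument "deltas" is one flat list of numbers, 7 for each row, row after row: the turn, a rotation vector about the world's x, y, z in degrees, then the shift along the world's x, y, z in mm, then the opening, from 0 (shut) to 1 (fully open). In form: [ax, ay, az, tx, ty, tz, gripper, ax, ay, az, tx, ty, tz, gripper, ...]. A call has 1 to 20 rows; each row is the pose to reach, as a shift and turn from the pose commanded when the call began; what a row does not reach only later rows make up. A row lasts 1/10 s, in which the tool goes at most 50 mm and 8.59 degrees, less where a joint would pass 70% of its speed; a pose out of reach is approached as far as the arm can. A call with a gripper value outside its range is refused whole. The fingers move at their own pace and stop on an object; "grip_force" is the grip in N (left out, the last holds). Time passes only in rows, so rows that repeat a pose let the fingers close. It gives the time, the measured TCP pose, the force, the opening and the grip force at its end, in the units of the state.
- manip.get_state(): the state, without advancing time (a new reading comes with each control period).
- imaging.get_image(name): name is "scene" or "top" or "wrist"; returns the picture (384x512x3 uint8, blue, green, red); there is no depth.
- imaging.calibration(name): a dict with "mtx" (3x3 intrinsics, pixels), "cam_to_world" (4x4, takes a point from camera to world coordinates). Camera axes: x right, y down, z forward; pixel columns grow to the right and rows downward; lengths in m; the calibration is good to about 2 mm. The wrist camera is an equidistant fisheye: a pixel r from the principal point sees the ray r / f radians off the axis. A picture is of the moment at which its call begins: read the wrist's pose just before it. calibration takes no time and is no camera call; for the wrist camera it gives the pose at the moment of the call.
- manip.sign_off(): hands the job in; it is judged then, once.
The state is a dict: "clock": time; "qpos": joint angles; "qd": joint speeds; "effort": joint torques, N m; "position": TCP position; "ee_rot": TCP orientation; "contact_force": force on the tool from outside, world axes, zero at the start; "moment": the same for the moment, N m; "width": finger opening in m; "gripper_force": force on a finger pad.
Only numpy, scipy, OpenCV 4.12 (cv2) and the standard library are available. Lean on these libraries where they do the work, as an engineer would, in place of code of your own. Each camera call takes 0.05 s, during which the arm holds its last target. There are 200 camera calls.

## Working session

There is one attempt and no reset: what is moved stays moved. The work goes in short steps, Python scripts to look and compute and a tool call to move; the robot and the scene stay as the last step left them, time stands still between calls to the robot, and variables do not carry over. Pictures are saved under pics/ and viewed, at most 10 in all, crops included, and the job is handed in when it is done.

Besides the shell and the picture viewer there is one more tool, called after "Call:" as name(argument=value, ...) on one line, values as JSON. jog_arm: Moves the arm, as the interface text tells. Its arguments: {"type":"object","properties":{"deltas":{"type":"array"},"grip_force":{"type":"number"}},"required":["deltas"]}

```bash
mkdir -p pics; python3 - <<'E'
from rig import manip, imaging
import cv2,numpy as np
for n in("scene","top"):
    im=imaging.get_image(n);c=imaging.calibration(n);print(n,np.round(c["mtx"],1).tolist(),np.round(c["cam_to_world"],3).tolist())
    cv2.imwrite(f"pics/{n}_raw.png",im)
    cv2.imwrite(f"pics/{n}0.png",cv2.resize(im,(768,576),interpolation=cv2.INTER_CUBIC))
print(manip.get_state())
E
```

```text
scene [[419.6, 0.0, 258.2], [0.0, 419.6, 195.3], [0.0, 0.0, 1.0]] [[-0.576, 0.563, -0.592, 1.238], [0.817, 0.38, -0.434, 0.5], [-0.02, -0.734, -0.679, 0.861], [0.0, 0.0, 0.0, 1.0]]
top [[396.5, 0.0, 248.4], [0.0, 396.5, 192.6], [0.0, 0.0, 1.0]] [[0.014, -0.996, 0.086, 0.494], [-1.0, -0.014, -0.0, -0.016], [0.001, -0.086, -0.996, 1.161], [0.0, 0.0, 0.0, 1.0]]
{'clock': 0.1, 'qpos': array([ 1.00298457e+00,  2.76538102e-01,  1.50598073e+00,  2.86587261e-05,
        1.36071655e+00, -1.21018136e-01]), 'qd': array([-0.00206362, -0.00067625, -0.0029599 ,  0.00062577,  0.00102593,
        0.00152996]), 'effort': array([ 2.46463729e-03, -4.17697370e+01, -2.46407425e+01, -2.06524514e-04,
        5.76127495e-03,  8.38425564e-06]), 'position': array([0.24820883, 0.51817726, 0.24153286]), 'ee_rot': array([-2.90519948e-04,  2.21546148e-01,  9.75149542e-01, -7.68398659e-04]), 'contact_force': array([-0.40267275, -0.11629186,  0.27834119]), 'moment': array([-0.05668257,  0.05406707,  0.00725456]), 'gripper_force': 0.0, 'width': 0.08564593363081983}
```

View pics/scene0.png

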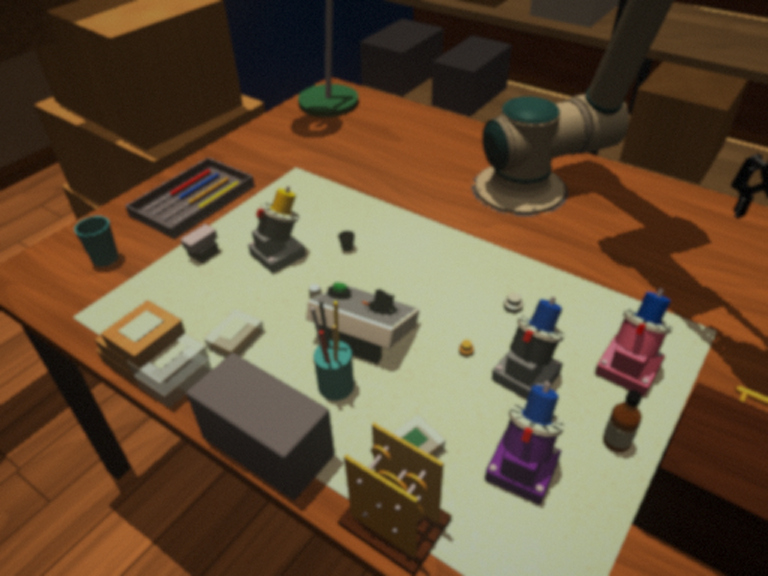

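View pics/top0.png

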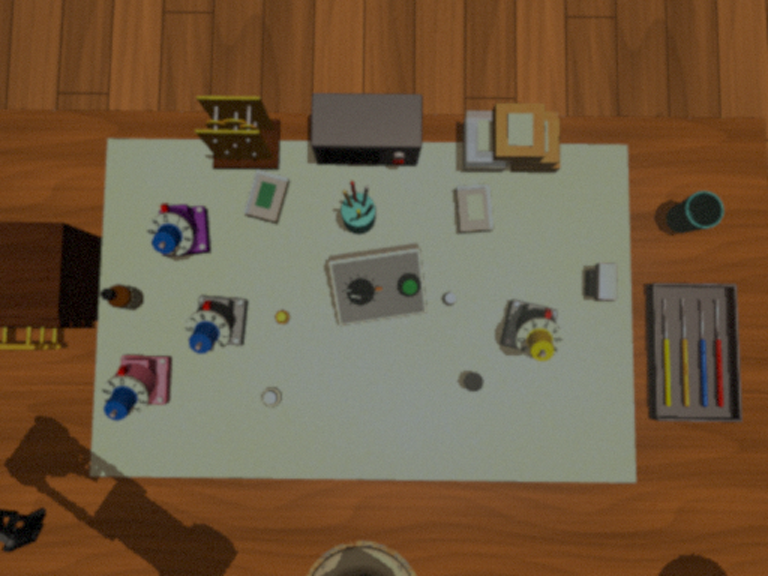

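The scene view shows the grey head with the blue collar (grip ~549,310, pointer ~529,341), the control box (dial ~383,300, button ~339,289) and the yellow head. In the top view the blue head is at (215,325), the pointer at (207,306), the box corners at (328,262), (418,247), (426,308) and (338,325), the dial at (361,291), and the marker at (377,288). The pink and purple heads are decoys.

```bash
cat > h.py <<'E'
import numpy as np,cv2
from rig import manip, imaging
from scipy.spatial.transform import Rotation as R
def ray(n,uv,s=1.5,c=None):
    c=c or imaging.calibration(n);K=np.array(c["mtx"]);T=np.array(c["cam_to_world"])
    u=(np.array(uv,float)+.5)/s-.5
    if n=="wrist":
        d=(u-K[:2,2])/K[0,0];r=np.linalg.norm(d);v=np.r_[d/max(r,1e-9)*np.sin(r),np.cos(r)]
    else:
        v=np.linalg.inv(K)@np.r_[u,1];v/=np.linalg.norm(v)
    return T[:3,3],T[:3,:3]@v
def proj(n,P,c=None):
    c=c or imaging.calibration(n);K=np.array(c["mtx"]);T=np.array(c["cam_to_world"])
    p=(np.atleast_2d(P)-T[:3,3])@T[:3,:3]
    if n=="wrist":
        r=np.linalg.norm(p[:,:2],axis=1);th=np.arctan2(r,p[:,2]);return K[:2,2]+p[:,:2]/r[:,None]*th[:,None]*K[0,0]
    q=p@K.T;return q[:,:2]/q[:,2:]
def atz(n,uv,z,**k):
    o,d=ray(n,uv,**k);return o+d*(z-o[2])/d[2]
def tri(rs):
    A=np.zeros((3,3));b=np.zeros(3);
    for o,d in rs:
        M=np.eye(3)-np.outer(d,d);A+=M;b+=M@o
    x=np.linalg.solve(A,b);return x,[np.linalg.norm((np.eye(3)-np.outer(d,d))@(x-o)) for o,d in rs]
E
python3 - <<'E'
from h import *
np.set_printoptions(precision=4,suppress=True)
for k,a,b in [("grip top",(549,303),(201,345)),("pointer",(529,341),(207,306)),("button",(339,289),(409,286)),("dial",(383,300),(361,291)),("yellowtop",(285,196),(542,349)),("ytip ptr",(261,213),(549,314))]:
    print(k,*tri([ray("scene",a),ray("top",b)]))
for uv,z in zip([(328,262),(418,247),(426,308),(338,325)],(.092,.092,.036,.036)): print(atz("top",uv,z))
for uv in [(202,295),(247,299),(242,345)]: print("foot",atz("top",uv,.03))
for k,uv,z in [("tin",(360,212),.085),("jar",(115,295),.1),("cork",(271,397),.026),("brass",(282,317),.024)]:print(k,atz("top",uv,z))
E
```

```text
grip top [0.4823 0.2746 0.143 ] [np.float64(0.0002649039502628836), np.float64(0.00026490395026286995)]
pointer [0.5504 0.2756 0.1129] [np.float64(0.00013839231081757484), np.float64(0.0001383923108174521)]
button [ 0.5943 -0.0828  0.0765] [np.float64(6.211725681458773e-05), np.float64(6.211725681452146e-05)]
dial [0.5819 0.0065 0.086 ] [np.float64(0.0020548400090788736), np.float64(0.002054840009078784)]
yellowtop [ 0.483  -0.3079  0.1356] [np.float64(0.0007439778135977718), np.float64(0.0007439778135978215)]
ytip ptr [ 0.5429 -0.323   0.123 ] [np.float64(0.0023031461948503315), np.float64(0.0023031461948503362)]
[0.6345 0.0653 0.092 ]
[ 0.6643 -0.0976  0.092 ]
[ 0.5567 -0.1179  0.036 ]
[0.5222 0.0482 0.036 ]
foot [0.5758 0.3089 0.03  ]
foot [0.5694 0.2229 0.03  ]
foot [0.482  0.2295 0.03  ]
tin [0.7288 0.0089 0.085 ]
jar [0.5685 0.4443 0.1   ]
cork [0.3851 0.1725 0.026 ]
brass [0.5363 0.1562 0.024 ]
```

Call:
jog_arm(deltas=[0,0,0,30,-40,40,1,-2.3,-29.9,0,165,-241,25,1,-2.3,-29.9,0,165,-241,25,1,-2.3,-29.9,0,165,-241,25,1,-2.3,-29.9,0,165,-241,25,1,-2.3,-29.9,0,165,-241,25,1,-2.3,-29.9,0,165,-241,25,1,-2.3,-29.9,0,165,-241,25,1,-2.3,-29.9,0,165,-241,25,1,-2.3,-29.9,0,165,-241,25,1])

```text
clock: 1.1
position: [0.4131, 0.279, 0.2673]
ee_rot: [0.256, 0.213, 0.942, 0.038]
contact_force: [0.0, 0.5, 0.1]
width: 0.0858
gripper_force: 0.0
```

```bash
python3 - <<'E'
from h import *
import pickle
np.set_printoptions(precision=4,suppress=True)
s=manip.get_state();c=imaging.calibration("wrist");im=imaging.get_image("wrist")
pickle.dump((c,s,im),open("w1.pkl","wb"))
cv2.imwrite("pics/w1.png",cv2.resize(im,(768,576),interpolation=cv2.INTER_CUBIC))
print(s["clock"],s["position"],s["qpos"],s["contact_force"]);print(np.array(c["mtx"]),np.array(c["cam_to_world"]))
print(R.from_quat(np.roll(s["ee_rot"],-1)).as_matrix())
E
```

```text
1.1 [0.4131 0.279  0.2673] [ 0.7035 -0.0151  1.914  -0.4611  0.9068 -0.1966] [0.0133 0.4661 0.0554]
[[297.3186   0.     254.7262]
 [  0.     297.3186 191.4435]
 [  0.       0.       1.    ]] [[ 0.3817  0.5929  0.709   0.2881]
 [ 0.9063 -0.3908 -0.1611  0.3169]
 [ 0.1815  0.7041 -0.6865  0.3452]
 [ 0.      0.      0.      1.    ]]
[[-0.7783  0.3821  0.4982]
 [ 0.4213  0.9062 -0.0369]
 [-0.4656  0.1811 -0.8663]]
```

View pics/w1.png

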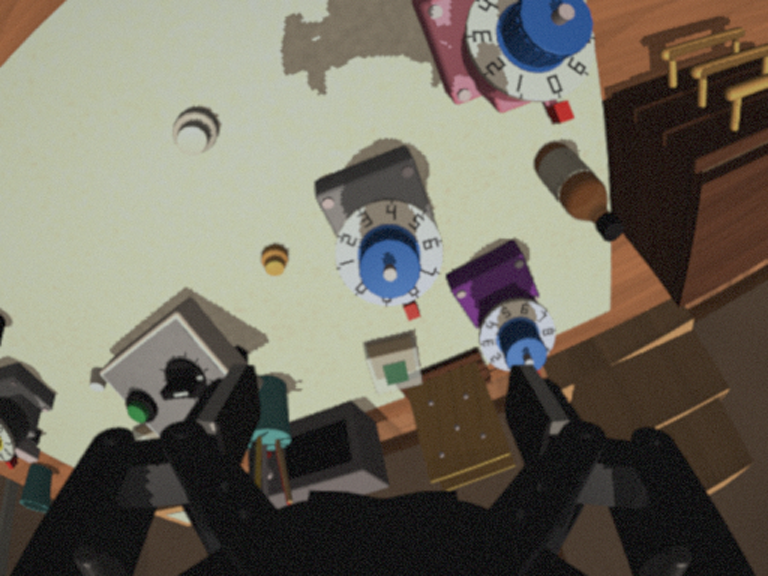

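The wrist view shows the blue disc at (389,253), the arbor tip at (390,272) and the pointer at (412,309). Numerals are 1 (347,262), 2 (347,240), 3 (366,219), 4 (391,212), 5 (415,223), 6 (430,243), 7 (429,270) and 0 (361,288), so the collar must turn clockwise to bring 6 to the pointer.

```bash
cat > fit1.py <<'E'
from h import *
import pickle
from scipy.optimize import least_squares
np.set_printoptions(precision=4,suppress=True)
c,s,im=pickle.load(open("w1.pkl","rb"));S=1.5
def fr(p):
    x,y,w=p[:3];B=R.from_euler('z',w).as_matrix();T=B@R.from_euler('y',-30,degrees=True).as_matrix()
    o=np.array([x,y,0]);C=o+B@[-.02,0,.1];return o,B,T,C
num={1:(347,262),2:(347,240),3:(366,219),4:(391,212),5:(415,223),6:(430,243),7:(429,270),0:(361,288)}
def npos(p,n):
    o,B,T,C=fr(p);a=p[3]-n*2*np.pi/10
    return C+T@[p[4]*np.cos(a),p[4]*np.sin(a),.008]
def res(p):
    o,B,T,C=fr(p)
    P=[C+T@[0,0,.062],C+T@[.048,0,.007]]+[npos(p,n) for n in num]
    U=np.array([(390,272),(412,309)]+list(num.values()))
    r=proj("wrist",P,c)*S+.25-U
    Q=[o+B@[.045,.045,.03],o+B@[.045,-.045,.03],o+B@[-.045,-.045,.03]]
    r2=proj("top",Q)*S-np.array([(202,295),(247,299),(242,345)])
    return np.r_[r.ravel(),r2.ravel()]
if __name__=="__main__":
    best=min((least_squares(res,[.529,.269,-.07,a,.032],loss="soft_l1") for a in np.arange(0,6.3,1)),key=lambda f:f.cost)
    p=best.x;print(p,best.cost);print(res(p).reshape(-1,2).round(1).tolist())
    o,B,T,C=fr(p);print("grip",C+T@[0,0,.032],"axis",T[:,2],"joint q mod",p[3]%(2*np.pi),"n",p[3]%(2*np.pi)/.62832)
E
python3 fit1.py
```

```text
[ 0.5289  0.2759 -0.0848  5.2365  0.0313] 19.919207111406724
[[-0.1, 2.5], [-1.7, 2.8], [-0.1, 3.1], [0.9, -0.7], [-1.4, -0.3], [-0.1, -0.2], [1.0, -1.4], [-0.0, 0.8], [-1.2, -0.5], [0.4, -1.7], [-4.4, -1.2], [-2.5, -0.6], [-3.1, 0.6]]
grip [0.4931 0.279  0.1277] axis [-0.4982  0.0424  0.866 ] joint q mod 5.236468498943837 n 8.334078970817158
```

Call:
jog_arm(deltas=[0,0,0,22,5,-37,1,0,0,0,42,4,-73,1,0,0,0,60,2,-104,1,0,0,0,72,1,-125,1,0,0,0,82,0,-143,1,0,0,0,82,0,-143,1,0,0,0,82,0,-143,1], grip_force=60)

```text
clock: 1.85
position: [0.4951, 0.2785, 0.1241]
ee_rot: [0.256, 0.213, 0.942, 0.038]
contact_force: [0.0, 0.3, 0.7]
width: 0.0853
gripper_force: 0.0
```

```bash
python3 - <<'E'
from h import *
from fit1 import fr
s=manip.get_state();p=[.5289,.2759,-.0848];o,B,T,C=fr(p)
M=R.from_quat(np.roll(s["ee_rot"],-1)).as_matrix()
g=s["position"]-.008*M[:,2];print(s["clock"],s["position"],"grasp pt in collar frame mm",(T.T@(g-C)*1e3).round(1),"z align",T.T@M[:,2],s["contact_force"],s["qpos"])
im=imaging.get_image("wrist");cv2.imwrite("pics/w2.png",im)
E
```

```text
1.85 [0.4951 0.2785 0.1241] grasp pt in collar frame mm [ 0.  -0.3 35.8] z align [-0.0009  0.0043 -1.    ] [0.0395 0.299  0.7133] [ 0.5798  0.2333  2.0432 -0.6471  0.5295 -0.0357]
```

View pics/w2.png

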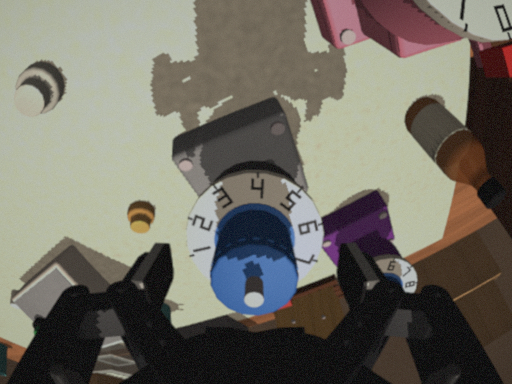

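The grip (249,270) is centred between the fingers, with nothing in their way. Next I close and turn 84° clockwise.

Call:
jog_arm(deltas=[0,0,0,0,0,0,0.3,0,0,0,0,0,0,0,0,0,0,0,0,0,0,0,0,0,0,0,0,0,0,0,0,0,0,0,0,0,0,0,0,0,0,0,0,0,0,0,0,0,0], grip_force=60)

```text
clock: 2.6
position: [0.4953, 0.2777, 0.1254]
ee_rot: [0.256, 0.214, 0.942, 0.038]
contact_force: [-4.4, 1.0, 5.8]
width: 0.0383
gripper_force: 59.3
```

Call:
jog_arm(deltas=[3.5,-0.3,-6.1,0,0,0,0,7,-0.6,-12.1,0,0,0,0,10.5,-0.9,-18.2,0,0,0,0,13.9,-1.2,-24.2,0,0,0,0,17.4,-1.5,-30.3,0,0,0,0,20.9,-1.8,-36.4,0,0,0,0,24.4,-2.1,-42.4,0,0,0,0,27.9,-2.4,-48.5,0,0,0,0,31.4,-2.6,-54.6,0,0,0,0,34.9,-2.9,-60.6,0,0,0,0,38.3,-3.2,-66.7,0,0,0,0,41.8,-3.5,-72.7,0,0,0,0,41.8,-3.5,-72.7,0,0,0,0,41.8,-3.5,-72.7,0,0,0,0])

```text
clock: 4.0
position: [0.4943, 0.2773, 0.1249]
ee_rot: [0.167, 0.789, 0.556, 0.199]
contact_force: [-7.1, -0.3, 6.5]
width: 0.039
gripper_force: 59.5
```

Call:
jog_arm(deltas=[0,0,0,0,0,0,1,0,0,0,0,0,0,1,0,0,0,0,0,0,1,0,0,0,0,0,0,1,0,0,0,-10,1,17,1,0,0,0,-30,2,52,1,0,0,0,-50,4,87,1,0,0,0,-60,5,104,1,0,0,0,-60,5,104,1,0,0,0,-60,5,104,1])

```text
clock: 5.0
position: [0.4354, 0.2825, 0.2282]
ee_rot: [0.167, 0.789, 0.557, 0.2]
contact_force: [0.1, 0.6, -0.7]
width: 0.0856
gripper_force: 0.0
```

```bash
python3 - <<'E'
from h import *
import pickle
s=manip.get_state();c=imaging.calibration("wrist");im=imaging.get_image("wrist")
pickle.dump((c,s,im),open("w3.pkl","wb"))
cv2.imwrite("pics/w3.png",cv2.resize(im,(768,576),interpolation=cv2.INTER_CUBIC))
print(s["clock"],s["position"],s["qpos"],s["contact_force"])
E
```

```text
5.0 [0.43539469 0.2825215  0.22816218] [ 0.67823446  0.04921513  1.95601427 -0.50265734  0.80349923  1.31207631] [ 0.05478444  0.56196875 -0.74345586]
```

View pics/w3.png

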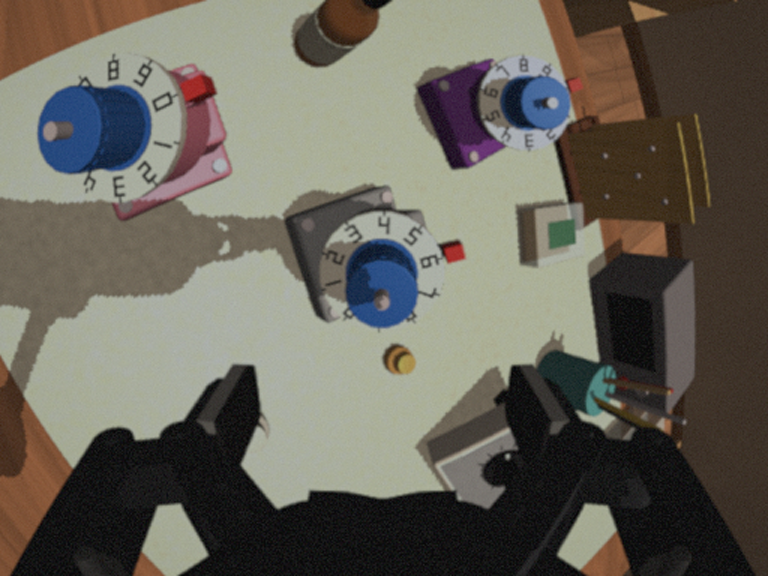

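The wrist view shows 6 (430,262) facing the red pointer (455,252). I'll check the angle and plan the box view.

```bash
cat > box.py <<'E'
from h import *
np.set_printoptions(precision=4,suppress=True)
def bf(x,y,w):
    B=R.from_euler('z',w).as_matrix();T=B@R.from_euler('y',-25,degrees=True).as_matrix()
    return np.array([x,y,0])+B@[-.0085,0,.064],T   # panel centre, panel frame (x uphill,y left,z normal)
def plan(P,Z,Yhint,s):
    "shift mm and rotvec deg from measured pose to TCP P, tool z=Z, tool y near Yhint"
    M=R.from_quat(np.roll(s["ee_rot"],-1)).as_matrix();Z=Z/np.linalg.norm(Z)
    y=Yhint-Z*(Yhint@Z);y/=np.linalg.norm(y);N=np.c_[np.cross(y,Z),y,Z]
    return np.degrees(R.from_matrix(N@M.T).as_rotvec()).round(1),((P-s["position"])*1e3).round(0)
E
python3 - <<'E'
from fit1 import *
from box import *
c,s,im=pickle.load(open("w3.pkl","rb"))
num={4:(384,223),5:(411,237),6:(430,262),7:(428,294),3:(354,233),2:(334,257),1:(332,284)}
def r3(p):
    o,B,T,C=fr(p);P=[C+T@[0,0,.062],C+T@[.048,0,.007]]+[npos(p,n) for n in num]
    return (proj("wrist",P,c)*1.5+.25-np.array([(382,299),(455,251)]+list(num.values()))).ravel()
f=least_squares(r3,[.5289,.2759,-.0848,3.77,.0313],loss="soft_l1");print(f.x,f.cost,f.fun.reshape(-1,2).round(1).tolist())
C,T=bf(.603,-.024,np.radians(10.5));D=C+T@[0,.034,.027];print("dial grip",D,"n",T[:,2],"start",C+T@[0,-.056,.01])
s=manip.get_state();M=R.from_quat(np.roll(s["ee_rot"],-1)).as_matrix();print("tool x,y",M[:,0],M[:,1])
for yh in (T[:,1],-T[:,1],T[:,0],-T[:,0]):print(plan(D+.13*T[:,2],-T[:,2],yh,s))
E
```

```text
[ 0.5292  0.2772 -0.0527  3.7314  0.0317] 12.736798227744623 [[-0.4, 4.1], [-1.0, 1.6], [0.5, 1.1], [2.9, -1.2], [-0.1, -0.3], [-1.1, -2.9], [-0.3, -1.1], [0.1, -1.4], [1.0, 1.3]]
dial grip [0.5772 0.0058 0.0885] n [-0.4155 -0.077   0.9063] start [ 0.6007 -0.0814  0.0731]
tool x,y [0.3009 0.9451 0.1273] [ 0.8121 -0.3239  0.4853]
(array([-50.6,   1.3, 107.2]), array([  88., -286.,  -21.]))
(array([ 33.8,   5.9, -51.9]), array([  88., -286.,  -21.]))
(array([-7.1,  4.8, 28.4]), array([  88., -286.,  -21.]))
(array([  71.7,    4.4, -133.7]), array([  88., -286.,  -21.]))
```

Call:
jog_arm(deltas=[-1,1,4,15,-48,20,1,-7.1,4.8,28.4,30,-97,20,1,-7.1,4.8,28.4,88,-286,-1,1,-7.1,4.8,28.4,88,-286,-21,1,-7.1,4.8,28.4,88,-286,-21,1,-7.1,4.8,28.4,88,-286,-21,1,-7.1,4.8,28.4,88,-286,-21,1,-7.1,4.8,28.4,88,-286,-21,1,-7.1,4.8,28.4,88,-286,-21,1,-7.1,4.8,28.4,88,-286,-21,1])

```text
clock: 6.05
position: [0.5251, -0.0102, 0.205]
ee_rot: [0.138, 0.628, 0.748, 0.165]
contact_force: [-1.1, 0.9, -0.5]
width: 0.0852
gripper_force: 0.0
```

```bash
python3 - <<'E'
from h import *
import pickle
s=manip.get_state();c=imaging.calibration("wrist");im=imaging.get_image("wrist")
pickle.dump((c,s,im),open("w4.pkl","wb"))
cv2.imwrite("pics/w4.png",cv2.resize(im,(768,576),interpolation=cv2.INTER_CUBIC))
print(s["clock"],s["position"],s["qpos"],s["contact_force"])
E
```

```text
6.05 [ 0.52506418 -0.0102277   0.20499263] [-0.27867256  0.03644977  1.99248373  0.27799556  0.73704893 -0.62362276] [-1.07496919  0.86597577 -0.48719407]
```

View pics/w4.png

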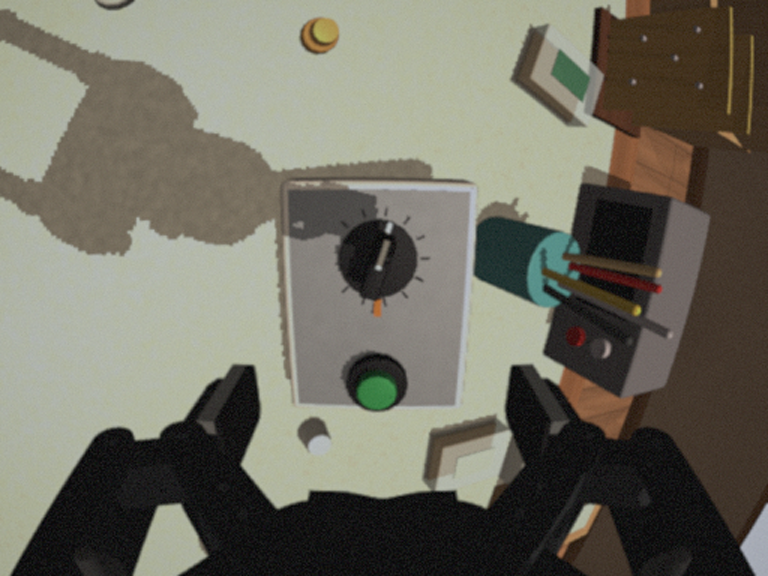

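The wrist view shows panel corners (289,187), (474,187), (465,405) and (298,403), the dial disc at (377,258), pointer end near (389,226), marker (377,302–316), and the green button at (376,392). I'll zoom in on the dial.

```bash
python3 - <<'E'
import pickle,cv2
c,s,im=pickle.load(open("w4.pkl","rb"))
cv2.imwrite("pics/w4z.png",cv2.resize(im[135:220,205:305],None,fx=7,fy=7,interpolation=cv2.INTER_CUBIC))
E
```

```text
(no output)
```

View pics/w4z.png

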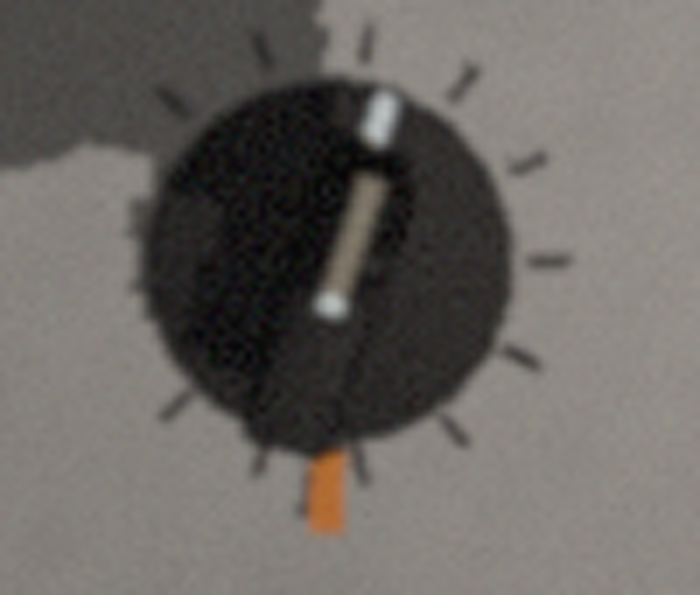

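```bash
cat > fit2.py <<'E'
from box import *
import pickle
from scipy.optimize import least_squares
c,s,im=pickle.load(open("w4.pkl","rb"))
z=lambda *q:(np.array(q)+.5)/7-.5+np.array([205,135])
U=np.array([z(328,262),z(385,95),z(329,455),z(327,533),(np.array([377,392])+.5)/1.5-.5])
def ang(v): return 3*np.pi/4-v       # panel-frame angle from uphill for joint value v
def pts(p):
    C,T=bf(*p[:3]);D=C+T@[0,.034,0];e=lambda v,r,h:D+T@[r*np.cos(ang(v)),r*np.sin(ang(v)),h]
    return [D+T@[0,0,.007],e(p[3],.0255,.007),e(p[4],.028,.002),e(p[4],.04,.002),C+T@[0,-.056,p[5]]]
def res(p):
    C,T=bf(*p[:3])
    r=(proj("wrist",pts(p),c)-U).ravel()
    q=proj("top",[C+T@[a*.065,b*.085,0] for a,b in((1,1),(1,-1),(-1,-1),(-1,1))])-(np.array([(328,262),(418,247),(426,308),(338,325)])+.5)/1.5+.5
    return np.r_[r,.5*q.ravel()]
f=least_squares(res,[.603,-.024,.183,1.05,3.93,.012],loss="soft_l1");p=f.x
if __name__=="__main__":
    print(p,f.cost,f.fun.reshape(-1,2).round(2).tolist())
    C,T=bf(*p[:3]);D=C+T@[0,.034,.027];print("grip",D,"n",T[:,2],"turn cw deg",np.degrees(p[4]-p[3]))
    s=manip.get_state();a=ang(p[3])
    Y=T@[-np.sin(a),np.cos(a),0]
    for sg in(1,-1): print(plan(D+.05*T[:,2],-T[:,2],sg*Y,s))
    print("j6",s["qpos"][5], "descend",(-.05*T[:,2]*1e3).round(1))
E
python3 fit2.py
```

```text
[ 0.5992 -0.0232  0.1682  1.0809  3.932   0.0191] 2.3052719414386496 [[0.17, 1.25], [-0.04, 0.13], [-0.12, -0.46], [0.09, -0.47], [0.16, 0.0], [-0.68, -0.03], [0.18, 0.23], [0.08, 1.72], [-0.21, 0.65]]
grip [0.5739 0.0069 0.0885] n [-0.4167 -0.0708  0.9063] turn cw deg 163.35631726595872
(array([-67.5, -12. , 147.6]), array([ 29.,  11., -71.]))
(array([  6.9,   1. , -15.8]), array([ 29.,  11., -71.]))
j6 -0.6215591882154262 descend [ 20.8   3.5 -45.3]
```

Call:
jog_arm(deltas=[3.5,0.5,-8,15,6,-35,1,6.9,1,-15.8,29,11,-71,1,6.9,1,-15.8,29,11,-71,1,6.9,1,-15.8,29,11,-71,1,6.9,1,-15.8,29,11,-71,1])

```text
clock: 6.6
position: [0.5528, 0.0081, 0.1373]
ee_rot: [0.116, 0.729, 0.648, 0.186]
contact_force: [0.2, -0.7, 0.5]
width: 0.0854
gripper_force: 0.0
```

```bash
cat > chk.py <<'E'
from fit2 import *
import sys
s=manip.get_state();C,T=bf(*p[:3]);D=C+T@[0,.034,.027];a=ang(p[3])
M=R.from_quat(np.roll(s["ee_rot"],-1)).as_matrix()
Y=T@[-np.sin(a),np.cos(a),0]
print(s["clock"],"TCP rel dial grip, panel mm",(T.T@(s["position"]-D)*1e3).round(1),"j6",s["qpos"][5],s["contact_force"])
print("to D-.005n",plan(D-.005*T[:,2],-T[:,2],-Y,s))
E
python3 chk.py
```

```text
6.6 TCP rel dial grip, panel mm [ 2.   4.7 53. ] j6 -0.3450024283258596 [ 0.1707 -0.6612  0.527 ]
to D-.005n (array([ 0.2,  0.4, -0.5]), array([ 23.,  -1., -53.]))
```

Call:
jog_arm(deltas=[0,0,0,8,-3,-16,1,0,0,0,16,-2,-36,1,0,0,0,23,-1,-52,1,0,0,0,23,-1,-52,1,0,0,0,23,-1,-52,1])

```text
clock: 7.1
position: [0.5759, 0.0066, 0.0858]
ee_rot: [0.116, 0.729, 0.648, 0.186]
contact_force: [-0.6, -1.2, 0.3]
width: 0.0856
gripper_force: 0.0
```

```bash
python3 chk.py; python3 - <<'E'
from h import *
im=imaging.get_image("wrist");cv2.imwrite("pics/w5.png",im)
E
```

```text
7.1 TCP rel dial grip, panel mm [ 0.6 -0.7 -3.3] j6 -0.43699188409483963 [-0.5783 -1.1948  0.3066]
to D-.005n (array([ 0.1,  0.4, -0.5]), array([ 0.,  1., -2.]))
```

View pics/w5.png

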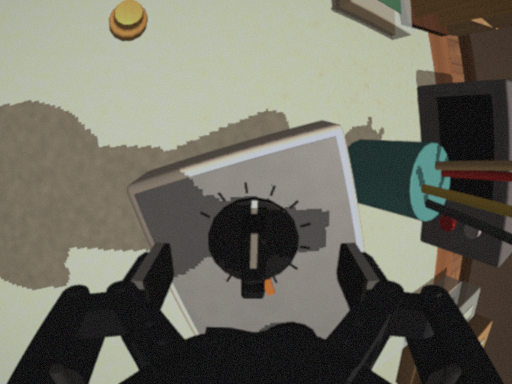

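The bar is aligned and centred between the fingers (254,235). Now I close and turn it.

Call:
jog_arm(deltas=[0,0,0,0,0,0,0.3,0,0,0,0,0,0,0,0,0,0,0,0,0,0,0,0,0,0,0,0,0,0,0,0,0,0,0,0,0,0,0,0,0,0,0,0,0,0,0,0,0,0], grip_force=30)

```text
clock: 7.85
position: [0.5754, 0.0066, 0.0845]
ee_rot: [0.115, 0.73, 0.648, 0.186]
contact_force: [-1.7, -0.2, 4.2]
width: 0.011
gripper_force: 33.1
```

Call:
jog_arm(deltas=[3.4,0.6,-7.4,0,0,0,0,6.8,1.2,-14.8,0,0,0,0,10.2,1.7,-22.2,0,0,0,0,13.6,2.3,-29.6,0,0,0,0,17,2.9,-37,0,0,0,0,20.4,3.5,-44.4,0,0,0,0,23.8,4.1,-51.8,0,0,0,0,27.2,4.6,-59.2,0,0,0,0,30.6,5.2,-66.6,0,0,0,0,34,5.8,-74,0,0,0,0,37.5,6.4,-81.5,0,0,0,0,40.9,6.9,-88.9,0,0,0,0,44.3,7.5,-96.3,0,0,0,0,47.7,8.1,-103.7,0,0,0,0,51.1,8.7,-111.1,0,0,0,0,54.5,9.3,-118.5,0,0,0,0,57.9,9.8,-125.9,0,0,0,0,61.3,10.4,-133.3,0,0,0,0,64.7,11,-140.7,0,0,0,0,68.1,11.6,-148.1,0,0,0,0])

```text
clock: 9.85
position: [0.5755, 0.0066, 0.0845]
ee_rot: [-0.164, 0.745, -0.632, 0.139]
contact_force: [-2.9, -0.8, 3.3]
width: 0.0113
gripper_force: 33.1
```

Call:
jog_arm(deltas=[0,0,0,0,0,0,0,0,0,0,0,0,0,0,0,0,0,0,0,0,0])

```text
clock: 10.15
position: [0.5755, 0.0066, 0.0845]
ee_rot: [-0.163, 0.747, -0.629, 0.139]
contact_force: [-3.4, 0.3, 4.2]
width: 0.0112
gripper_force: 33.4
```

```bash
python3 chk.py
```

```text
10.15 TCP rel dial grip, panel mm [-0.3 -0.6 -4.2] j6 2.4432247981365225 [-3.3951  0.263   4.1694]
to D-.005n (array([-67.6, -11.4, 147.7]), array([ 0.,  1., -1.]))
```

Call:
jog_arm(deltas=[0,0,0,0,0,0,1,0,0,0,0,0,0,1,0,0,0,0,0,0,1,0,0,0,0,0,0,1,0,0,0,-8,-1,18,1,0,0,0,-25,-4,54,1,0,0,0,-46,-8,100,1,0,0,0,-46,-8,100,1,0,0,0,-46,-8,100,1,0,0,0,-46,-8,100,1])

```text
clock: 11.15
position: [0.5289, -0.0012, 0.1833]
ee_rot: [-0.163, 0.747, -0.63, 0.138]
contact_force: [0.9, 0.7, -0.6]
width: 0.0853
gripper_force: 0.0
```

```bash
python3 - <<'E'
from fit2 import *
s=manip.get_state();c=imaging.calibration("wrist");im=imaging.get_image("wrist")
pickle.dump((c,s,im),open("w6.pkl","wb"))
C,T=bf(*p[:3]);D=C+T@[0,.034,.0]
u,v=proj("wrist",D,c)[0];x0,y0=int(u)-50,int(v)-42;print(x0,y0)
cv2.imwrite("pics/w6.png",cv2.resize(im[max(y0,0):y0+85,max(x0,0):x0+100],None,fx=7,fy=7,interpolation=cv2.INTER_CUBIC))
q=lambda P:(7*(proj("wrist",P,c)-[max(x0,0),max(y0,0)]+.5)-.5).round(0).tolist()
print("expected disc c, ptr, marker",q([D+T@[0,0,.007]]+[D+T@[r*np.cos(ang(p[4])),r*np.sin(ang(p[4])),h] for r,h in((.0255,.007),(.028,.002),(.04,.002))]))
print(s["clock"],s["qpos"],s["contact_force"])
E
```

```text
202 143
expected disc c, ptr, marker [[358.0, 312.0], [359.0, 117.0], [359.0, 91.0], [359.0, -3.0]]
11.15 [-0.2484  0.0663  2.0213  0.2725  0.6745  2.5431] [ 0.9369  0.7411 -0.5641]
```

View pics/w6.png

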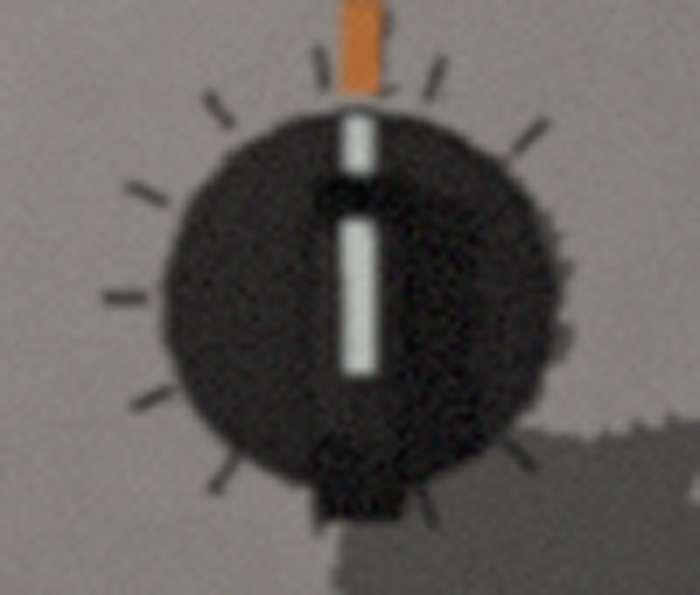

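The white pointer line (358,120) lines up with the orange marker (361,92). Next is the button.

```bash
python3 - <<'E'
from fit2 import *
s=manip.get_state();C,T=bf(*p[:3]);n=T[:,2];P=C+T@[0,-.056,p[5]]
print(P,((P+n*.041-np.array([.5295,-.0014,.1845]))*1e3).round(1),((P+n*.041-s["position"])*1e3).round(1))
E
```

```text
[ 0.5922 -0.0812  0.0813] [ 45.6 -82.7 -66. ] [ 46.4 -83.  -64.3]
```

Call:
jog_arm(deltas=[-3.5,-0.6,7.6,10,-18,0,0,-7,-1.2,15.2,20,-36,-5,0,-10.5,-1.8,22.8,30,-54,-15,0,-14,-2.4,30.4,40,-72,-30,0,-18,-3,39,46,-83,-50,0,-21.5,-3.6,46.7,46,-83,-65,0,-25,-4.2,54.4,46,-83,-65,0,-25,-4.2,54.4,46,-83,-65,0,-25,-4.2,54.4,46,-83,-65,0,-25,-4.2,54.4,46,-83,-65,0])

```text
clock: 12.2
position: [0.5756, -0.0843, 0.119]
ee_rot: [-0.071, 0.961, -0.173, 0.203]
contact_force: [0.3, 0.5, -0.7]
width: 0.0001
gripper_force: 0.0
```

```bash
cat > chkb.py <<'E'
from fit2 import *
s=manip.get_state();C,T=bf(*p[:3]);P=C+T@[0,-.056,p[5]]
M=R.from_quat(np.roll(s["ee_rot"],-1)).as_matrix()
print(s["clock"],"tip rel button top, panel mm",(T.T@(s["position"]+.011*M[:,2]-P)*1e3).round(1),"align",(T.T@M[:,2]).round(3),"force along n",T[:,2]@s["contact_force"],s["width"],s["qpos"][5])
E
python3 chkb.py
```

```text
12.2 tip rel button top, panel mm [ 0.6 -0.3 30.3] align [-0.002 -0.004 -1.   ] force along n -0.7630847964903197 0.00010184339720886589 1.1954957311963252
```

Call:
jog_arm(deltas=[0,0,0,5,0.8,-11,0,0,0,0,10,1.7,-21.8,0,0,0,0,10,1.7,-21.8,0,0,0,0,12.5,2.1,-27.2,0,0,0,0,12.5,2.1,-27.2,0,0,0,0,12.5,2.1,-27.2,0])

```text
clock: 12.8
position: [0.5876, -0.0821, 0.092]
ee_rot: [-0.071, 0.961, -0.172, 0.203]
contact_force: [-2.7, -0.1, 1.7]
width: -0.0
gripper_force: 1.4
```

```bash
python3 chkb.py
```

```text
12.8 tip rel button top, panel mm [ 0.3 -0.1  0.7] align [-0.002 -0.004 -1.   ] force along n 2.700023217759401 -8.777641528373444e-07 1.1575657091597342
```

Call:
jog_arm(deltas=[0,0,0,1,0.2,-2.3,0,0,0,0,2.1,0.4,-4.5,0,0,0,0,2.1,0.4,-4.5,0,0,0,0,2.1,0.4,-4.5,0])

```text
clock: 13.2
position: [0.5892, -0.0818, 0.0888]
ee_rot: [-0.071, 0.961, -0.172, 0.204]
contact_force: [-11.3, -1.1, 13.5]
width: 0.0
gripper_force: 9.0
```

```bash
python3 chkb.py
```

```text
13.2 tip rel button top, panel mm [ 0.4 -0.1 -2.9] align [-0.001 -0.005 -1.   ] force along n 17.02905410889658 2.103370637747559e-05 1.150684630461598
```

Force is 17 N, well above the 5 N needed, so the button is fully in. I'll retract.

Call:
jog_arm(deltas=[0,0,0,0,0,0,0,0,0,0,-4,-1,9,0,0,0,0,-12,-2,27,0,0,0,0,-25,-4,55,0,0,0,0,-42,-7,91,0,0,0,0,-42,-7,91,0,0,0,0,-42,-7,91,0,0,0,0,-42,-7,91,0,0,0,0,-42,-7,91,0])

```text
clock: 14.1
position: [0.5477, -0.0886, 0.1772]
ee_rot: [-0.071, 0.961, -0.172, 0.203]
contact_force: [0.3, -0.4, -0.5]
width: -0.0002
gripper_force: 0.0
```

```bash
python3 - <<'E'
from h import *
im=imaging.get_image("wrist")
cv2.imwrite("pics/w7.png",im);print(manip.get_state()["contact_force"])
E
```

```text
[ 0.06852078  0.58742524 -0.44660729]
```

View pics/w7.png

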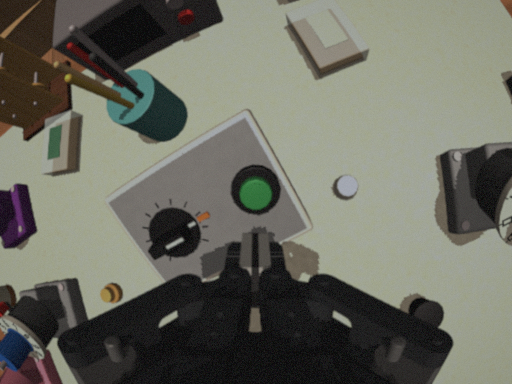

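The dial pointer (195,224) still meets the marker (203,217). The button (257,194) is out, and the bystanders are all standing. I'm handing in.

```bash
python3 -c "
from rig import manip
print(manip.sign_off())"
```

```text
the job is handed in; nothing more can be done
None
```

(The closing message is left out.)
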